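Run the sample slide into the light chamber

TASK

Send the sample into the light chamber by its slide: with the fingertips, press the carriage's red lock button down and keep it held down while you push the carriage along its rail, all the way to the end stop, then let the button spring up so the carriage is locked there, and move clear. Only press and push: do not touch or pick up the sample dish riding in the tray, and leave the bottle, beaker and vial where they stand.

Things in the scene. Friction and masses are not known exactly. Their poses are not given: they have to be found in the camera images.
- light_bench: Fixed exposure bench. Origin on the work surface under the rail's middle line. In its frame the carriage slides along -y (to the robot's right when unturned), +x is away from the robot. The aluminium rail is 44 mm wide, its top 32 mm high, from y = +0.20 to -0.34 m at x = 0; it ends inside the light chamber.
- carriage (a joint): Travel along the rail, m: 0 = furthest from the chamber, where it starts, locked; 0.16 = at the end stop. With the button more than 3 mm down it slides with 1 to 2 N; let up, the button's pin locks it in the next notch of the rail (every 10 mm, one at the stop). Dark steel saddle 94 mm wide, 86 mm long, top 56 mm high, button in its middle; a 30 mm wide arm ahead of it carries the tray.
- lock_button (a joint): How far the red lock button is pressed, in m: 0 when up (locked), 0.006 fully down; from 0.003 on the lock is open. Its spring resists with about 2.5 N at first and 5 N fully down, and lifts it again when it is let go (it stays at 0.003 where there is no notch above its pin).
- button_top (a point): Centre of the flat top of the red lock button, 32 mm in diameter, pressed straight down 6 mm. When up, its top is 74 mm above the work surface and 12 mm above the 48 x 44 mm black collar round it. Moves with carriage and button; its axes are those of light_bench.
- push_plate (a point): Middle of the top edge of the rear face of the grey upright push plate on the carriage, just ahead of the button in the sliding direction. The face is 19 mm from the button's axis, 60 mm wide, 7 mm thick, its top 99 mm above the work surface. A fingertip on the button can lean on it to push. Moves with the carriage; axes of light_bench.
- end_stop (a point): Middle between the two black rubber bumpers of the end stop, on yellow brackets 40 mm to either side of the rail's middle line, 26 mm high. The front face of the saddle (43 mm ahead of the button's axis) meets them at the end of the travel. Fixed to the light_bench.
- tray (a point): Centre of the floor of the white sample tray on the carriage's arm, 235 mm ahead of the button's axis: 134 mm long (y), 76 mm wide (x), walls 4 mm, floor 47 mm above the work surface, rim 10 mm higher than the floor. Moves with the carriage; axes of light_bench.
- dish: The sample: a flat round dish with an orange film, 62 mm in diameter, 14 mm high, loose in the tray, up to 27 mm from its middle. Origin: centre of its underside.
- bottle: Amber glass reagent bottle with orange cap, 68 mm in diameter, 135 mm high, loose. Origin: centre of its underside.
- beaker: Glass beaker, 68 mm in diameter, 85 mm high, loose. Origin: centre of its underside.
- vial: Small glass vial with blue cap, 34 mm in diameter, 60 mm high, loose. Origin: centre of its underside.
- chamber_mouth (a point): Light chamber: clear-sided, aluminium-framed box, glowing white top, fixed to light_bench; 210 mm wide (x), 210 mm deep, 182 mm high. This point: foot of the middle of its side facing the carriage (light_bench y = -0.15), where an opening 118 mm wide, 115 mm high admits the tray. A cream control box, 45 x 100 x 80 mm high, is on its +x side.
There are look-alikes about, which are no part of the job. What is meant by the dish is not black, and is the smaller of those in its own colour.

How it is judged:
On the way, in this order (a step that is already met when the one before it is completed fails the run):
1. the lock button is pressed down with the carriage still where it started (value of joint lock_button above 0.003 m and distance of push_plate from where it was at the start of the episode below 0.01 m), for 0.05 s.
2. the carriage has reached the end stop with the button still held down (value of joint carriage above 0.157 m and value of joint lock_button above 0.003 m), for 0.1 s.
At the end, for the whole second after the job is handed in: The carriage stands within 3 mm of the end stop, at rest, its lock button sprung up again (up to within 1.5 mm), the dish still lying in its tray, and the bottle, beaker and vial within 20 mm of where they stood (value of joint carriage above 0.157 m and velocity of joint carriage between -0.005 and 0.005 m/s and value of joint lock_button below 0.0015 m and horizontal distance between dish and tray below 0.04 m and z of dish in the frame of tray below 0.006 m and distance of each of bottle, beaker, vial from where it was at the start of the episode below 0.02 m); the robot touches nothing.
It fails at once if the button is let come up, or the lock is forced, while the carriage is between its start and the end stop (distance of push_plate from where it was at the start of the episode above 0.01 m and value of joint carriage below 0.15 m and value of joint lock_button below 0.0015 m).
It fails at once if the dish is touched by the robot (contact force between any of the fingers, the arm and dish above 0.3 N).
It fails at once if the dish is lifted or thrown out of its tray (z of dish in the frame of tray above 0.01 m or horizontal distance between dish and tray above 0.04 m).
It fails at once if the bottle, beaker or vial is shifted, knocked or lifted (distance of any of bottle, beaker, vial from where it was at the start of the episode above 0.02 m).
It also fails if it takes over 42 s, if anything falls off the work surface, if the arm or the gripper's body presses on something with over 40 N, if the wrist force passes 120 N, or if a joint passes its speed limit or range.

ROBOT

A 6-joint arm with a two-finger parallel gripper is mounted at the origin on the work surface. World frame = base frame: x ahead of the robot, y to its left, z up, the work surface at z = 0. Lengths are in m, angles in rad, forces in N, time in s.
With the tool pointing down it reaches from about 0.375 to 0.9 m from the base axis. Payload 3.1 kg.
Tool frame: the origin (TCP) lies midway between the tips of the shut fingers; the grasp point (between the pads) lies 19 mm behind it; x points along the fingers, y is the direction in which the jaws open and shut, and the axes are right-handed (so a half turn about x gives the same grasp; the last joint's range is limited). The gripper opens to 87 mm and grips with 3 to 60 N. Pads are 19 mm wide; open, the fingers measure 117 mm over their backs; the gripper's body (75 mm by 190 mm) begins 51 mm behind the grasp point.
Start: joints at [1.065, 0.527, 1.433, -0, 1.181, -0.178], TCP at [0.201, 0.592, 0.223] pointing down, gripper open.
Joint ranges: [-3.08, 3.08], [-0.75, 2.2], [0.22, 2.44], [-1.43, 4.57], [0, 2.65], [-2.85, 2.85]. Speed limits (rad/s): [2.79, 2.79, 3.14, 3.14, 3.14, 3.14].

INTERFACE

Orientations are given as a unit quaternion [x, y, z, w].
In Python, from rig import get_obs, imaging, robot gives the robot as it stands.
- The arm moves only by the shell command python3 -m inch 'ROWS' [FORCE]. ROWS is JSON, a list of rows, each a list of 3 entries, a list of its own where there are three numbers: the finger opening in mm, from 0 to 87, then the shift along the tool's x, y, z in mm, then the turn, a rotation vector about the tool's x, y, z in degrees. In form: [[grip, [dx, dy, dz], [wx, wy, wz]], ...]. A call has 1 to 12 rows; each row shifts and turns the pose as measured when the row begins, along the tool's axes as they then stand; what a row does not reach is not made up. A row lasts 1/8 s, in which the tool goes at most 62.5 mm and 10.7 degrees, less where a joint would pass 70% of its speed; a pose out of reach is approached as far as the arm can. A call with a gripper value outside its range is refused whole. The fingers move at their own pace and stop on an object; FORCE is the grip in N (left out, the last holds). Time passes only in rows, so rows that do not move let the fingers close. It gives the time, the measured TCP pose, the force and the opening at its end, in the units of the state.
- get_obs(): the state, without advancing time (a new reading comes with each control period).
- imaging.camera(name): name is "scene" or "top" or "wrist"; returns the picture (384x512x3 uint8, red, green, blue); there is no depth.
- imaging.camera_params(name): a dict with "camera_matrix" (3x3 intrinsics, pixels), "xyz" and "rotation" of the camera in the world. Camera axes: x right, y down, z forward; pixel columns grow to the right and rows downward; lengths in m; the calibration is good to about 2 mm. A picture is of the moment at which its call begins: read the wrist's pose just before it. camera_params takes no time and is no camera call; for the wrist camera it gives the pose at the moment of the call.
- robot.hand_in(): hands the job in, once; it reports no verdict.
Trained networks look in the newest picture that a camera, given by its name, has taken for a name from the list of things; names that differ only in an ending like _2 or _b are one class to them, and where a whole thing is asked for, a point or a joint stands for the part that bears it (a point fixed in the world has none). Each returns a list of dicts, best first, with "confidence" (0 to 1); they miss things now and then, are a little off and sometimes report something else, mostly with a low value. They report only what shows in the picture. A call takes as long as a camera call. They do not tell look-alikes from the thing itself.
- imaging.cut_out(camera, target): "pixels" (384x512 bool, what is visible of it) and "box" ([centre column, centre row, width, height] in pixels, round what is visible of it).
- imaging.tip_of(camera, target): "pixel" ([column, row] in pixels: a listed point, or the origin of a listed thing).
The state is a dict: "time": time; "q": joint angles; "joint_velocities": joint speeds; "joint_torque": joint torques, N m; "position": TCP position; "tool_rot": TCP orientation; "ft_force": force on the tool from outside, world axes, zero at the start; "moment": the same for the moment, N m; "grip_width": finger opening in m.
Only numpy, scipy, OpenCV 4.12 (cv2) and the standard library are available. Lean on these libraries where they do the work, as an engineer would, in place of code of your own. Each camera call takes 0.05 s, during which the arm holds its last target. There are 200 camera calls.

## Working session

There is one attempt and no reset: what is moved stays moved. The work goes in short steps, Python scripts to look and compute and a shell command to move; the robot and the scene stay as the last step left them, time stands still between calls to the robot, and variables do not carry over. Pictures are saved under pics/ and viewed, about 8 in all and at most 12, crops included, and the job is handed in when it is done.

```bash
mkdir -p pics; cat > h.py <<'E'
import numpy as np, cv2
from rig import get_obs, imaging, robot
from scipy.spatial.transform import Rotation as R
def cam(n):
    p=imaging.camera_params(n); K=np.array(p["camera_matrix"]); r=np.array(p["rotation"])
    if r.shape!=(3,3): r=R.from_quat(r.ravel()).as_matrix()
    return K,np.array(p["xyz"]),r
def ray(n,px):
    K,o,r=cam(n); d=r@np.linalg.inv(K)@np.array([px[0],px[1],1.]); return o,d
def atz(n,px,z):
    o,d=ray(n,px); return o+d*(z-o[2])/d[2]
def proj(n,P):
    K,o,r=cam(n); c=K@(r.T@(np.array(P)-o)); return c[:2]/c[2]
E
python3 - <<'E'
from h import *
ims=[]
for n in ("scene","top"):
    im=imaging.camera(n); cv2.imwrite(f"pics/{n}0.png",im[:,:,::-1])
    print(n,cam(n))
    for t,z in (("button_top",.074),("push_plate",.099),("tray",.047),("end_stop",.026),("chamber_mouth",0),("dish",.047),("bottle",0),("beaker",0),("vial",0)):
        for d in imaging.tip_of(n,t)[:3]:
            print(t,round(d["confidence"],2),np.round(d["pixel"]),np.round(atz(n,d["pixel"],z),3))
print(get_obs())
E
```

```text
scene (array([[421.40583482,   0.        , 255.29262266],
       [  0.        , 421.40583482, 190.27134049],
       [  0.        ,   0.        ,   1.        ]]), array([1.16160959, 0.0963415 , 0.68844245]), array([[-0.13666947,  0.69671977, -0.70420382],
       [ 0.99041766,  0.1103527 , -0.08303696],
       [ 0.0198573 , -0.70880451, -0.70512541]]))
button_top 0.61 [332. 220.] [0.607 0.182 0.074]
tray 0.69 [224. 202.] [ 0.565 -0.04   0.047]
end_stop 0.88 [236. 206.] [ 0.555 -0.016  0.026]
end_stop 0.59 [225. 199.] [ 0.538 -0.044  0.026]
chamber_mouth 0.89 [198. 208.] [ 0.549 -0.102  0.   ]
dish 0.94 [280. 174.] [0.461 0.069 0.047]
dish 0.68 [239. 158.] [ 0.421 -0.031  0.047]
dish 0.55 [228. 200.] [ 0.559 -0.033  0.047]
bottle 0.67 [335. 333.] [0.801 0.201 0.   ]
bottle 0.17 [228. 198.] [ 0.509 -0.043  0.   ]
beaker 0.88 [250. 303.] [0.764 0.046 0.   ]
vial 0.98 [363. 212.] [0.506 0.26  0.   ]
top (array([[413.81588197,   0.        , 252.62044983],
       [  0.        , 413.81588197, 186.31636583],
       [  0.        ,   0.        ,   1.        ]]), array([0.4663348 , 0.05682379, 0.
[... 630 characters left out ...]
 [140. 231.] [0.494 0.265 0.   ]
{'time': 1.0, 'q': array([ 1.06548889e+00,  5.27486608e-01,  1.43271144e+00, -3.42807782e-06,
        1.18140209e+00, -1.78530019e-01]), 'joint_velocities': array([-0.0002866 , -0.00099844,  0.00222592, -0.00051863,  0.00091804,
        0.00127561]), 'joint_torque': array([ 9.85476509e-04, -4.40021539e+01, -1.76995790e+01,  6.34176400e-02,
        5.03346347e-02, -1.05025953e-05]), 'position': array([0.20059688, 0.59190329, 0.22255298]), 'tool_rot': array([ 0.11501658,  0.69768925, -0.11502232,  0.69768959]), 'ft_force': array([ 0.15166179, -0.61319477,  0.16545744]), 'moment': array([ 0.03136752, -0.01676237, -0.0175149 ]), 'grip_width': 0.08728591092335179}
```

View pics/top0.png

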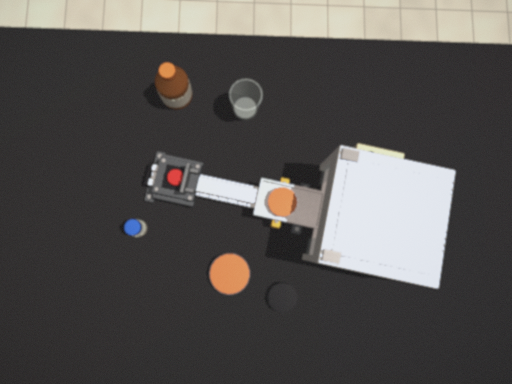

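View pics/scene0.png

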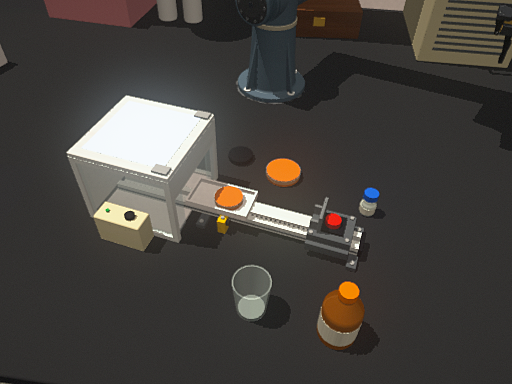

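The pictures show three disc candidates (top view): orange in the tray at (282,201), a larger orange one on the table at (230,274) and a black one at (283,297). The dish is the smaller orange one in the tray, and I only need to keep away from it. The red button is at (176,177) in the top view and (333,220) in the scene view. Next I'll refine the bench pose and confirm with a crop.

```bash
python3 - <<'E'
from h import *
B={}
for n in ("scene","top"):
    im=cv2.imread(f"pics/{n}0.png").astype(int); b,g,r=im[...,0],im[...,1],im[...,2]
    m=((r>120)&(g<50)&(b<60)).astype(np.uint8); m[:150]=0
    k,l,s,c=cv2.connectedComponentsWithStats(m); i=1+np.argmax(s[1:,4]); print(n,s[i],c[i]); B[n]=c[i]
    print(atz(n,c[i],.073))
# triangulate
A=[];y=[]
for n,p in B.items():
    o,d=ray(n,p); d/=np.linalg.norm(d); P=np.eye(3)-np.outer(d,d); A.append(P); y.append(P@o)
print("tri",np.linalg.solve(sum(A),sum(y)))
# tray/saddle/chamber masks with the top camera
for n in ("scene","top"):
  imaging.camera(n)
  for t,z in (("tray",.057),("carriage",.056),("push_plate",.099),("light_bench",.1)):
    for d in imaging.cut_out(n,t)[:1]:
        m=d["pixels"].astype(np.uint8); cs,_=cv2.findContours(m,0,2); c=max(cs,key=cv2.contourArea)
        rc=cv2.minAreaRect(c); W=np.array([atz(n,p,z)[:2] for p in c[:,0]],np.float32); rw=cv2.minAreaRect(W*1000)
        print(n,t,round(d["confidence"],2),np.round(d["box"]),np.round(rw[0],1),np.round(rw[1],1),round(rw[2],1))
s=cv2.imread("pics/top0.png")[130:310,120:330]; cv2.imwrite("pics/crop1.png",cv2.resize(s,None,fx=3.3,fy=3.3,interpolation=cv2.INTER_CUBIC))
o=get_obs(); print(R.from_quat(o["tool_rot"]).as_matrix().round(3),o["time"])
E
```

```text
scene [326 213  16  13 151] [333.39072848 219.35099338]
[0.60268124 0.18502943 0.073     ]
top [175 181   6   5   8] [177.75  183.125]
[0.58830388 0.17908144 0.073     ]
tri [0.59043198 0.18410248 0.05906822]
scene tray 0.58 [272. 220. 169.  80.] [577.9  57.8] [346.4 147.1] 77.6
scene carriage 0.81 [269. 220. 168.  82.] [579.4  57.3] [349.3 146.5] 78.0
scene push_plate 0.6 [272. 218. 167.  80.] [619.8  60. ] [320.9 132.4] 78.2
scene light_bench 0.61 [216. 182. 298. 176.] [ 578.4 -115.4] [710.4 375.4] 49.4
top tray 0.8 [236. 194. 171.  73.] [571.6  59.6] [342.7  92.5] 78.3
top carriage 0.95 [237. 191. 173.  76.] [573.3  60. ] [345.8  96.4] 79.0
top push_plate 0.96 [238. 192. 173.  75.] [569.8  58.9] [325.9  88.7] 79.8
top light_bench 0.69 [300. 217. 309. 146.] [570.2 -57.7] [592.  245.9] 79.0
[[ 0.     0.321  0.947]
 [ 0.     0.947 -0.321]
 [-1.     0.     0.   ]] 1.5
```

View pics/crop1.png

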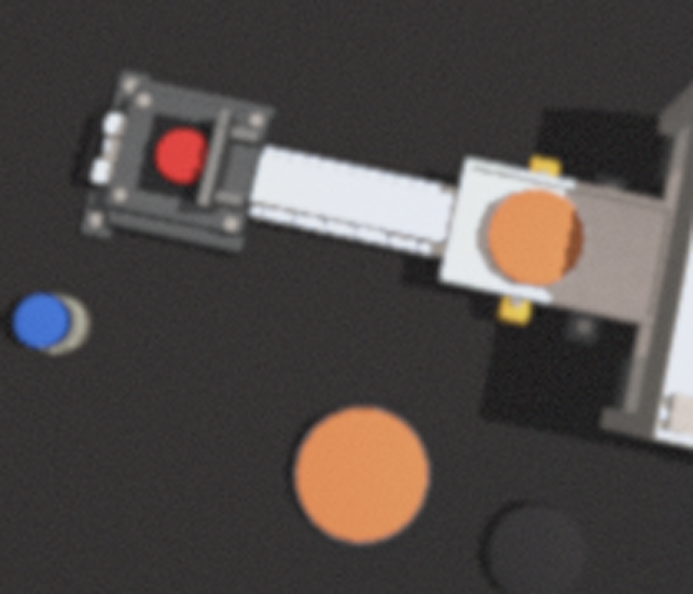

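The crop shows the red button at top pixel (175,177), the push plate just to its right and the small orange dish in the tray at (282,201). The larger orange disc is loose on the table and is not the dish. Next I'll work out the rows that take the tool over the button, turned to the bench.

```bash
python3 - <<'E'
from h import *
t=atz("top",(175.4,177),.074);s=atz("scene",(333.4,219.4),.074);print(t,s)
print(np.array([atz("top",(120+x/3.3,130+y/3.3),z)[:2] for x,y,z in [(182,155,.074),(262,148,.052),(452,187,.057),(252,214,.052),(430,254,.052)]]).round(4))
o=get_obs(); d=((t+s)/2-o["position"])[:2]*1000; print(d)
a=np.radians(71.3);n=10
for k in range(n):
    y=np.array([np.cos(a),np.sin(a)]);z=np.array([np.sin(a),-np.cos(a)]); print((d/n@y).round(),(d/n@z).round()); a-=np.radians(8.28)
E
```

```text
[0.60035734 0.18410056 0.074     ] [0.60371426 0.184904   0.074     ]
[[0.6004 0.1846]
 [0.6095 0.1389]
 [0.587  0.0208]
 [0.5682 0.1436]
 [0.5457 0.0335]]
[ 401.42655052 -407.41948979]
-26.0 51.0
-18.0 54.0
-10.0 56.0
-2.0 57.0
6.0 57.0
14.0 55.0
22.0 53.0
30.0 49.0
36.0 44.0
42.0 38.0
```

```bash
python3 -m inch '[[0,[0,-26,51],[8.3,0,0]],[0,[0,-18,54],[8.3,0,0]],[0,[0,-10,56],[8.3,0,0]],[0,[0,-2,57],[8.3,0,0]],[0,[0,6,57],[8.3,0,0]],[0,[0,14,55],[8.3,0,0]],[0,[0,22,53],[8.3,0,0]],[0,[0,30,49],[8.3,0,0]],[0,[0,36,44],[8.3,0,0]],[0,[0,42,38],[8.3,0,0]],[0,[0,0,0],[0,0,0]]]' 10
python3 - <<'E'
from h import *
im=imaging.camera("wrist"); o=get_obs(); cv2.imwrite("pics/w1.png",im[:,:,::-1])
r=R.from_quat(o["tool_rot"]).as_matrix(); print(o["position"],r.round(3),np.degrees(np.arctan2(r[1,1],r[0,1])),o["grip_width"],o["ft_force"])
print(cam("wrist"))
for t,z in (("button_top",.074),("push_plate",.099)):
    for d in imaging.tip_of("wrist",t)[:2]: print(t,d["confidence"],d["pixel"],atz("wrist",d["pixel"],z))
b,g,rr=im[...,2].astype(int),im[...,1].astype(int),im[...,0].astype(int)
m=((rr>100)&(g<70)&(b<70)).astype(np.uint8);k,l,s,c=cv2.connectedComponentsWithStats(m)
for i in range(1,k):
    if s[i,4]>80: print(s[i],c[i],atz("wrist",c[i],.074))
E
```

```text
time: 2.88
position: [0.606, 0.1656, 0.2237]
tool_rot: [0.562, 0.433, -0.555, 0.434]
ft_force: [-1.2, 0.4, -0.8]
grip_width: 0.0005
[0.60403579 0.16725627 0.22351215] [[ 0.006  0.97  -0.245]
 [ 0.006 -0.245 -0.97 ]
 [-1.     0.005 -0.007]] -14.170179663077827 -0.00011806113697407881 [-0.71959853 -0.48854069  0.02012841]
(array([[325.73355419,   0.        , 254.63135705],
       [  0.        , 325.73355419, 193.18801389],
       [  0.        ,   0.        ,   1.        ]]), array([0.62024162, 0.23280214, 0.38649014]), array([[ 0.96984788, -0.23750142, -0.05466421],
       [-0.24365903, -0.94029808, -0.23763376],
       [ 0.0050377 ,  0.24378803, -0.96981546]]))
button_top 0.81 [242.9, 163.9] [0.59705802 0.18877257 0.074     ]
push_plate 0.72 [406.2, 97.3] [0.74653277 0.21521663 0.099     ]
[228 146  32  16  81] [243.12345679 150.64197531] [0.59955487 0.20204408 0.074     ]
[228 166  33  14 134] [244.5        174.97014925] [0.59497674 0.17877709 0.074     ]
```

View pics/w1.png

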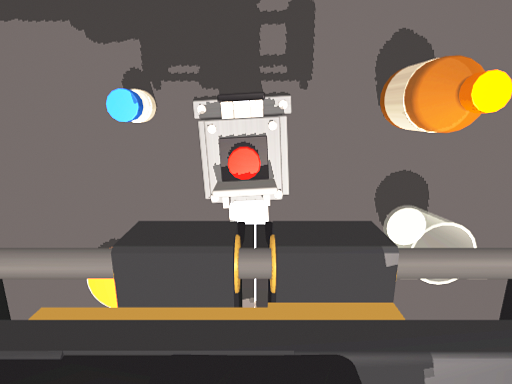

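The wrist view shows the button at (244,163), the vial left at (130,105), and the bottle and beaker well to the right. I'll correct the yaw by about 3°, let the arm settle, and measure again.

```bash
python3 -m inch '[[0,[0,0,-40],[-2.8,0,0]],[0,[0,0,0],[0,0,0]],[0,[0,0,0],[0,0,0]]]'
python3 - <<'E'
from h import *
im=imaging.camera("wrist"); o=get_obs(); cv2.imwrite("pics/w2.png",im[:,:,::-1])
r=R.from_quat(o["tool_rot"]).as_matrix(); print(o["position"],np.degrees(np.arctan2(r[1,1],r[0,1])),o["ft_force"])
for t,z in (("button_top",.074),("push_plate",.099)):
    for d in imaging.tip_of("wrist",t)[:1]: print(t,d["confidence"],d["pixel"],atz("wrist",d["pixel"],z))
b,g,rr=im[...,2].astype(int),im[...,1].astype(int),im[...,0].astype(int)
m=((rr>110)&(g<.5*rr)&(b<.5*rr)).astype(np.uint8); m=cv2.morphologyEx(m,cv2.MORPH_CLOSE,np.ones((5,5)));k,l,s,c=cv2.connectedComponentsWithStats(m)
for i in range(1,k):
    if s[i,4]>200: print(s[i],c[i],atz("wrist",c[i],.074))
for n in("scene","top"):
    print(n,proj(n,[.602,.1845,.074]),proj(n,[.597,.189,.074]))
cv2.imwrite("pics/w2c.png",cv2.resize(im[60:270,150:350,::-1],None,fx=2.8,fy=2.8,interpolation=cv2.INTER_CUBIC))
E
```

```text
time: 3.4
position: [0.6072, 0.213, 0.2238]
tool_rot: [0.546, 0.453, -0.543, 0.45]
ft_force: [0.5, -0.3, 0.6]
grip_width: 0.0003
[0.60721333 0.21306891 0.22383284] -10.697852530989133 [-0.37473571 -0.23266401  0.13661147]
button_top 0.57 [250.5, 208.6] [0.59921862 0.18638727 0.074     ]
push_plate 0.7 [252.9, 233.5] [0.59890062 0.16886984 0.099     ]
[238 191  33  33 284] [254.02464789 206.9471831 ] [0.60339111 0.18695105 0.074     ]
scene [333.19659385 218.71923782] [335.53018431 217.08131647]
top [175.23419039 176.18065576] [172.84620434 178.61164317]
```

View pics/w2c.png

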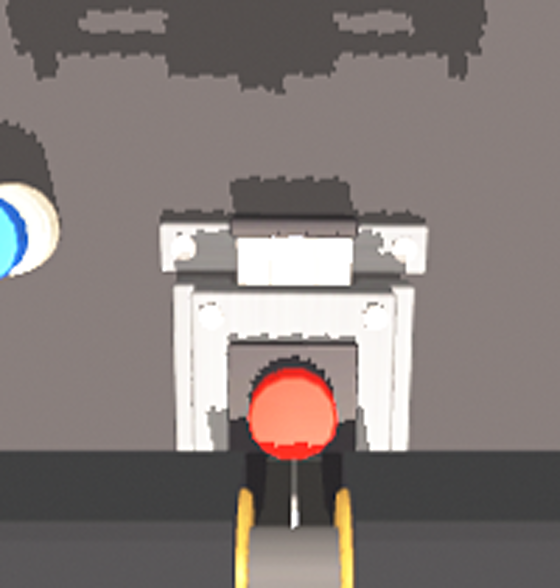

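The view is square to the bench, so yaw is about -10.8°. The button is at (0.6025, 0.186), and all three cameras agree within about 2 mm. I'll go above a point 5 mm ahead of the button axis, then down to just above plate height.

```bash
python3 -m inch '[[0,[0,0.5,32.5],[0,0,0]],[0,[0,0,0],[0,0,0]],[0,[50,0,0],[0,0,0]],[0,[50,0,0],[0,0,0]],[0,[0,0,0],[0,0,0]]]'
python3 - <<'E'
from h import *
im=imaging.camera("wrist"); o=get_obs()
r=R.from_quat(o["tool_rot"]).as_matrix(); p=o["position"];print(p,r.round(4),np.degrees(np.arctan2(r[1,1],r[0,1])),o["ft_force"])
B=np.array([.6025,.1858,0]);th=np.radians(-10.8);bx=np.array([np.cos(th),np.sin(th),0]);f=np.array([np.sin(th),-np.cos(th),0])
print("ahead,side mm",(p-B)@f*1e3,(p-B)@bx*1e3)
a=imaging.camera("scene")[150:290,260:420,::-1]; b=imaging.camera("top")[120:260,100:260,::-1]
cv2.imwrite("pics/s3.png",cv2.resize(np.hstack([a,b]),None,fx=2.5,fy=2.5,interpolation=cv2.INTER_CUBIC))
E
```

```text
time: 4.18
position: [0.6046, 0.1801, 0.1241]
tool_rot: [0.549, 0.451, -0.541, 0.45]
ft_force: [0.8, 0.1, -0.2]
grip_width: 0.0002
[0.60674066 0.18047042 0.12663355] [[ 0.0138  0.9818 -0.1892]
 [ 0.0091 -0.1894 -0.9819]
 [-0.9999  0.0118 -0.0116]] -10.916193988510168 [1.76821555 0.31448424 0.60854085]
ahead,side mm 4.440560452624515 5.164213591437758
```

View pics/s3.png

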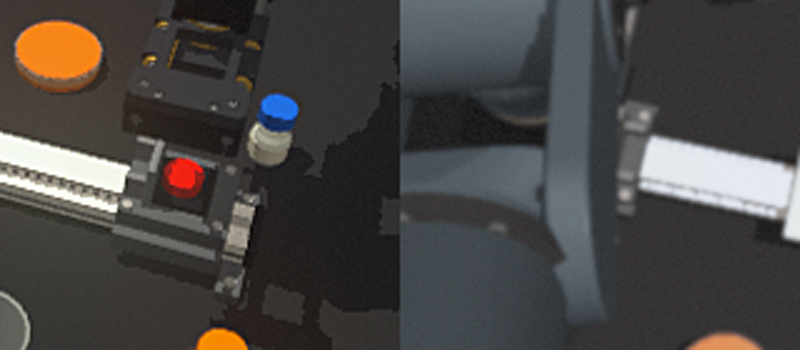

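The hand's front hides the fingertips in the scene view, which fits the geometry: the sight line over the hand reaches only down to about z = 0.10. I'll trust the pose reading. Next I trim about 4 mm to the side and come down to just above the button.

```bash
python3 -m inch '[[0,[15,-3,0],[0,0,0]],[0,[15,0,0],[0,0,0]],[0,[10,0,0],[0,0,0]],[0,[0,0,0],[0,0,0]],[0,[0,0,0],[0,0,0]]]'
cat > st.py <<'E'
from h import *
o=get_obs();p=o["position"];r=R.from_quat(o["tool_rot"]).as_matrix()
B=np.array([.6025,.1858,0]);th=np.radians(-10.8);bx=np.array([np.cos(th),np.sin(th),0]);f=np.array([np.sin(th),-np.cos(th),0])
print("ahead,side mm",((p-B)@f*1e3).round(1),((p-B)@bx*1e3).round(1),"z",(p[2]*1e3).round(1),"F",o["ft_force"].round(2),"Ffwd",(o["ft_force"]@f).round(2),"x",r[:,0].round(4),"t",o["time"])
E
python3 st.py
```

```text
time: 4.95
position: [0.6096, 0.1824, 0.0912]
tool_rot: [0.555, 0.447, -0.535, 0.454]
ft_force: [0.2, 0.2, 0.0]
grip_width: 0.0006
ahead,side mm 2.0 7.6 z 91.2 F [0.24 0.16 0.05] Ffwd -0.2 x [ 0.0281  0.0108 -0.9995] t 4.95
```

```bash
cat >> st.py <<'E'
w=r.T@np.cross(r[:,0],[0,0,-1]); print("level: rotvec deg",np.degrees(w).round(2),"yaw",np.degrees(np.arctan2(r[1,1],r[0,1])).round(2))
E
python3 -m inch '[[0,[0,-6.5,3],[0,-0.9,-1.5]],[0,[0,0,0],[0,0,0]]]' >/dev/null; python3 st.py
```

```text
ahead,side mm 5.1 1.0 z 91.4 F [ 0.12 -0.21  0.2 ] Ffwd 0.19 x [-1.8e-03 -4.0e-04 -1.0e+00] t 5.2
level: rotvec deg [0.   0.04 0.1 ] yaw -10.88
```

```bash
python3 -m inch '[[0,[12,0,0],[0,0,0]],[0,[0,0,0],[0,0,0]]]' >/dev/null; python3 st.py;  python3 -m inch '[[0,[5,0,0],[0,0,0]],[0,[0,0,0],[0,0,0]]]'>/dev/null; python3 st.py
```

```text
ahead,side mm 5.0 1.0 z 78.9 F [ 0.58 -0.19  0.2 ] Ffwd 0.07 x [-1.4e-03 -3.0e-04 -1.0e+00] t 5.45
level: rotvec deg [0.   0.03 0.07] yaw -10.88
ahead,side mm 4.9 1.5 z 73.7 F [-2.    0.4   2.26] Ffwd -0.02 x [-6.e-04 -2.e-04 -1.e+00] t 5.7
level: rotvec deg [0.   0.02 0.03] yaw -10.88
```

Contact came at z = 0.074, as expected. Now I'll press.

```bash
python3 -m inch '[[0,[3,0,0],[0,0,0]],[0,[2.5,0,0],[0,0,0]],[0,[0,0,0],[0,0,0]]]'>/dev/null; python3 st.py
```

```text
ahead,side mm 4.9 1.5 z 69.0 F [-0.68 -1.25  3.67] Ffwd 1.35 x [-2.e-04 -2.e-04 -1.e+00] t 6.075
level: rotvec deg [-0.    0.02  0.01] yaw -10.88
```

```bash
python3 -m inch '[[0,[1.2,0,0],[0,0,0]],[0,[0,0,0],[0,0,0]]]'>/dev/null; python3 st.py; python3 -m inch '[[0,[0,0,3],[0,0,0]],[0,[0,0,3],[0,0,0]]]'>/dev/null; python3 st.py
```

```text
ahead,side mm 4.9 1.5 z 68.6 F [-1.8  -0.32  4.47] Ffwd 0.65 x [ 1.e-04 -3.e-04 -1.e+00] t 6.325
level: rotvec deg [ 0.    0.02 -0.01] yaw -10.87
ahead,side mm 10.3 1.5 z 68.9 F [-1.1   1.55  4.54] Ffwd -1.32 x [ 0.001  0.001 -1.   ] t 6.575
level: rotvec deg [ 0.   -0.07 -0.04] yaw -10.88
```

```bash
python3 -m inch '[[0,[0.5,0,3],[0,0,0]],[0,[0.4,0,4],[0,0,0]],[0,[0.3,0,5],[0,0,0]]]'>/dev/null; python3 st.py; python3 -m inch '[[0,[0.3,0,6],[0,0,0]],[0,[0.3,0,6],[0,0,0]],[0,[0.3,0,6],[0,0,0]]]'>/dev/null; python3 st.py
python3 -c "
from h import *
a=imaging.camera('scene')[130:310,170:420,::-1]
cv2.imwrite('pics/s4.png',cv2.resize(a,None,fx=3,fy=3))"
```

```text
ahead,side mm 22.4 1.5 z 68.4 F [-1.91  2.52  7.03] Ffwd -2.12 x [ 0.0014  0.002  -1.    ] t 6.95
level: rotvec deg [-0.   -0.13 -0.05] yaw -10.89
ahead,side mm 40.8 1.3 z 68.4 F [-1.35  2.36  5.68] Ffwd -2.07 x [ 0.0018  0.003  -1.    ] t 7.325
level: rotvec deg [ 0.   -0.19 -0.07] yaw -10.91
```

View pics/s4.png

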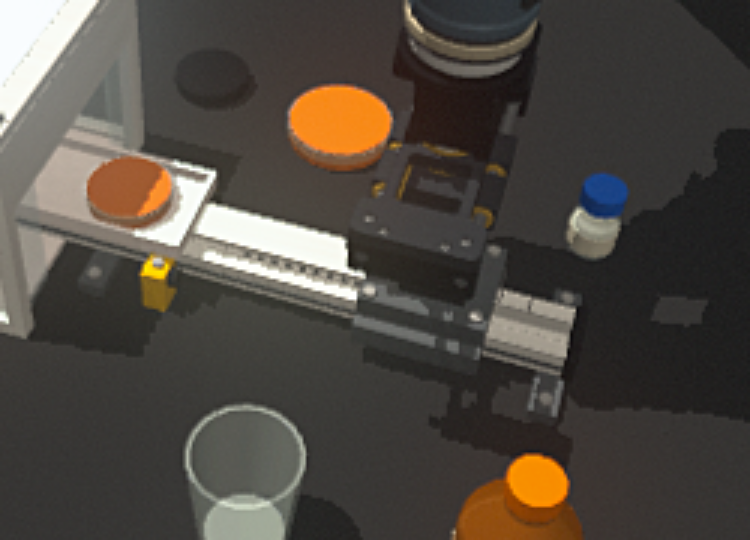

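The saddle has left the rail's end block by about 30 mm and the dish is lying in its tray, with vial, bottle and beaker untouched. Push and press forces are steady, so I'll continue.

```bash
python3 -m inch '[[0,[0.3,0,7],[0,0.1,0.1]],[0,[0.3,0,7],[0,-0.2,0]],[0,[0.3,0,7],[0,0,0]],[0,[0.3,0,7],[0,0,0]],[0,[0.3,0,7],[0,0,0]],[0,[0.3,0,7],[0,0,0]]]'>/dev/null; python3 st.py; python3 -m inch '[[0,[0.3,0,7],[0,0,0]],[0,[0.3,0,7],[0,0,0]],[0,[0.3,0,7],[0,0,0]],[0,[0.3,0,7],[0,0,0]]]'>/dev/null; python3 st.py
```

```text
ahead,side mm 84.9 1.2 z 68.4 F [-1.1   1.81  5.4 ] Ffwd -1.57 x [ 0.0038  0.0018 -1.    ] t 8.125
level: rotvec deg [-0.   -0.14 -0.19] yaw -10.97
ahead,side mm 114.2 1.0 z 68.4 F [-1.92  1.32  6.63] Ffwd -0.93 x [ 0.0043  0.0024 -1.    ] t 8.625
level: rotvec deg [ 0.   -0.18 -0.22] yaw -11.01
```

```bash
python3 -m inch '[[0,[0.3,0,7],[0,-0.1,-0.1]],[0,[0.3,0,7],[0,0,0]],[0,[0.3,0,7],[0,0,0]],[0,[0.3,0,7],[0,0,0]]]'>/dev/null; python3 st.py; python3 -m inch '[[0,[0.3,0,6],[0,0,0]],[0,[0.3,0,5],[0,0,0]],[0,[0.3,0,4],[0,0,0]]]'>/dev/null; python3 st.py
```

```text
ahead,side mm 143.5 0.7 z 68.4 F [-1.37  1.57  6.89] Ffwd -1.29 x [ 0.0028  0.0014 -1.    ] t 9.125
level: rotvec deg [-0.   -0.11 -0.14] yaw -11.03
ahead,side mm 159.8 0.6 z 68.4 F [-1.5   1.    6.82] Ffwd -0.7 x [ 0.0031  0.0014 -1.    ] t 9.5
level: rotvec deg [ 0.   -0.11 -0.16] yaw -11.08
```

```bash
for i in 1 2 3; do python3 -m inch '[[0,[0.3,0,4],[0,0,0]],[0,[0.3,0,4],[0,0,0]]]'>/dev/null; python3 st.py; done
```

```text
ahead,side mm 167.9 0.9 z 68.4 F [-0.65  4.64  6.28] Ffwd -4.44 x [ 0.0044  0.0025 -1.    ] t 9.75
level: rotvec deg [-0.   -0.19 -0.22] yaw -11.14
ahead,side mm 168.4 1.1 z 68.5 F [ 2.03 19.18  7.09] Ffwd -19.22 x [ 0.0095  0.0161 -0.9998] t 10.0
level: rotvec deg [-0.   -1.01 -0.35] yaw -11.61
ahead,side mm 168.0 1.2 z 68.7 F [ 3.21 17.35  6.77] Ffwd -17.65 x [ 0.0147  0.0287 -0.9995] t 10.25
level: rotvec deg [-0.   -1.78 -0.49] yaw -11.88
```

Push force rose to 19 N at 168 mm, so the carriage is on the end stop with the button still down. I'll ease the push, then lift straight up.

```bash
python3 -m inch '[[0,[0.3,0,1],[0,-0.9,0]],[0,[0.3,0,1],[0,0,0]]]'>/dev/null; python3 st.py; python3 -m inch '[[0,[-4,0,0],[0,0,0]],[0,[-6,0,0],[0,0,0]],[0,[0,0,0],[0,0,0]]]'>/dev/null; python3 st.py; python3 -m inch '[[0,[-8,0,-3],[0,0,0]],[0,[-20,0,0],[0,0,0]],[0,[-40,0,0],[0,0,0]],[0,[-50,0,0],[0,0,0]],[0,[0,0,0],[0,0,0]]]'>/dev/null; python3 st.py
```

```text
ahead,side mm 168.1 1.2 z 68.4 F [-0.48  4.55  7.02] Ffwd -4.38 x [ 0.0128  0.0148 -0.9998] t 10.5
level: rotvec deg [-0.   -0.98 -0.54] yaw -11.83
ahead,side mm 168.2 0.7 z 77.8 F [0.1  3.18 3.19] Ffwd -3.14 x [ 0.0118  0.0159 -0.9998] t 10.875
level: rotvec deg [ 0.   -1.03 -0.48] yaw -11.87
ahead,side mm 170.7 -0.2 z 199.6 F [-0.54 -0.67 -0.65] Ffwd 0.76 x [ 0.0087  0.0102 -0.9999] t 11.5
level: rotvec deg [-0.   -0.67 -0.37] yaw -11.87
```

```bash
python3 -m inch '[[0,[-30,0,-40],[0,0,0]],[0,[-30,0,-40],[0,0,0]],[0,[0,0,-50],[0,0,0]],[0,[0,0,-50],[0,0,0]],[0,[0,0,0],[0,0,0]],[0,[0,0,0],[0,0,0]]]'>/dev/null; python3 st.py
python3 - <<'E'
from h import *
im=imaging.camera('scene')
for t,z in (("button_top",.074),("dish",.047),("tray",.047),("bottle",0),("beaker",0),("vial",0)):
    for d in imaging.tip_of("scene",t)[:3]: print(t,round(d["confidence"],2),np.round(d["pixel"],1),np.round(atz("scene",d["pixel"],z),3))
f=np.array([np.sin(np.radians(-10.8)),-np.cos(np.radians(-10.8)),0]); B=np.array([.6025,.1858,.074])
for tr,z in ((.16,0),(.16,-.003),(.15,0)): print(tr,z,proj("scene",B+tr*f+[0,0,z]))
g=im.astype(int); m=((g[...,0]>120)&(g[...,1]<50)&(g[...,2]<60)).astype(np.uint8); m[:150]=0
k,l,s,c=cv2.connectedComponentsWithStats(m); i=1+np.argmax(s[1:,4]); print(s[i],c[i],atz("scene",c[i],.074),((atz("scene",c[i],.074)-[.6037,.1849,.074])@f))
cv2.imwrite('pics/s5.png',cv2.resize(im[110:350,60:390,::-1],None,fx=2.4,fy=2.4,interpolation=cv2.INTER_CUBIC))
E
```

```text
ahead,side mm -8.2 1.3 z 258.9 F [ 0.09 -0.3   0.79] Ffwd 0.28 x [ 2.0e-04  3.3e-03 -1.0e+00] t 12.25
level: rotvec deg [ 0.   -0.19  0.03] yaw -12.12
button_top 0.76 [255.1 198.3] [0.571 0.027 0.074]
dish 0.93 [237.2 157.4] [ 0.42  -0.036  0.047]
dish 0.86 [283.3 171.3] [0.451 0.075 0.047]
bottle 0.7 [365.  215.9] [0.515 0.265 0.   ]
beaker 0.83 [250.5 305. ] [0.768 0.047 0.   ]
beaker 0.5 [339.4 332.3] [0.798 0.208 0.   ]
beaker 0.15 [263.3 224.8] [0.575 0.047 0.   ]
vial 0.66 [366.5 216.1] [0.516 0.268 0.   ]
vial 0.24 [234.8 207.8] [ 0.536 -0.022  0.   ]
0.16 0 [255.9100611  198.96718715]
0.16 -0.003 [255.87920233 199.99271966]
0.15 0 [260.59913596 200.17143218]
[249 194  15  13 141] [255.53191489 199.25531915] [0.573441   0.02798743 0.074     ] 0.15980318489357426
```

View pics/s5.png

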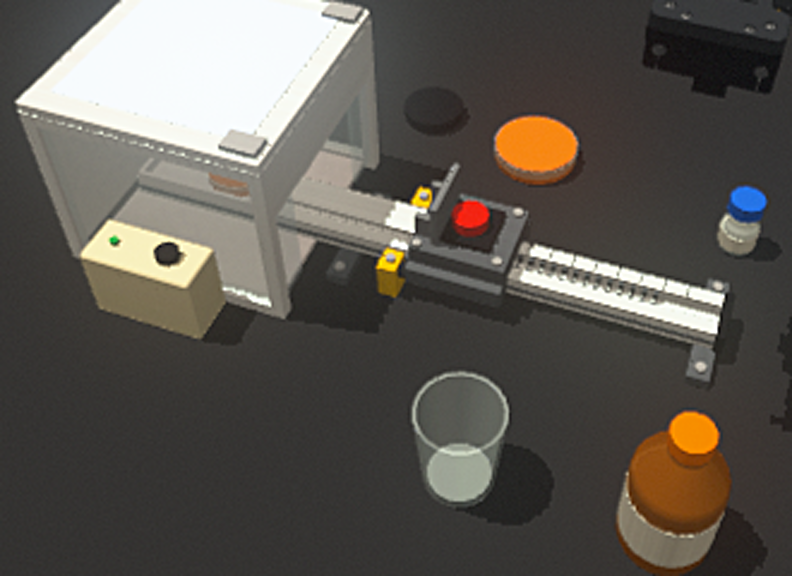

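The saddle rests against the yellow end-stop brackets, and the red button is at (255.5,199) with the same shape as when it was up. Measured travel is 0.160 m. The dish shows in its tray through the chamber's side at about scene (155,185), and bottle, beaker and vial are unmoved. I'll hand it in.

```bash
python3 -c "
from rig import robot
print(robot.hand_in())"
```

```text
the job is handed in; nothing more can be done
None
```

The carriage is at the end stop with its button up again, and I handed the job in at about 12.3 s on the robot clock (limit 42 s). I pressed the red button about 5.5 mm with the shut fingertips. I held it there while leaning on the push plate, and pushed until the force rose to about 19 N at the stop. I then lifted straight up and moved clear.

**What the last checks showed:**
- **Carriage:** the scene camera puts its travel at 0.160 m, with the saddle against the bumpers.
- **Button:** it looks as tall as it did at the start. I judged this from the picture, where a few millimetres is only about 1–2 pixels, so it is not an exact reading.
- **Dish:** it is visible in its tray, but only partly and through the chamber's clear side. The dish network reported only the two look-alike discs, so I did not measure the dish itself.
- **Beaker and bottle:** both sit within about 8 mm of their first readings. The network labelled the bottle as a second beaker this time.
- **Vial:** its network reading is about 13 mm off the first scene reading. It looks undisturbed and the arm never came near it, so I put this down to network error.
- **Robot:** it was well clear, with no contact force beyond noise.

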